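# Refit a shut-off handle on the drying-air valve bank and close the valve

### The job

One valve in the bank has lost its handle: take the loose bar handle from the parts tray, push it fully home on the bare spindle, then turn it clockwise until you feel the valve come up snug against its seat (it turns freely at first; about 0.25 N m of torque is snug, twice that ruins the seat), and let go, leaving the handle on the spindle. Press gently, feeling for the slot. Do not touch the other valves or their handles, and leave everything else where it lies.

Things in the scene. Friction and masses are not known exactly. Their poses are not given: they have to be found in the camera images.
- handle: Loose black bar handle, 70 g, upright in the tray (yaw within 0.7 rad of the tray's). Origin: centre of its underside; x along the bar, z up. Foot 44 (x) x 26 (y) x 22 mm high; on it the grip bar, 44 (x) x 14 (y) mm, from z = 22 to 52 mm. In the underside a slot 30 (x) x 10 (y) mm, 18 mm deep, mouth chamfered 1 mm. Fits either way round (half-turn symmetric).
- spindle_top (a point): Centre of the top of the bare spindle, 58 mm above the table: a flat steel tang 28 (x) x 8 (y) mm, 16 mm high over its collar, with square edges. x runs along the tang (starts at any angle, turns with it); z up. Fully home, the handle's underside rests on the collar, 16 mm below this point, with 1 mm clearance all round, so about 0.08 rad of free play each way.
- seat (a joint): Squeeze of the rubber seat inside the bare valve, rad, clockwise from above. It stays 0 while the spindle turns freely (0.05 N m) towards its stop, 0.5 to 1.1 rad from the start, nowhere marked; from there on the seat is squeezed: torque = 0.10 + 4 x this value (N m). Snug: 0.01 to 0.10 (0.14 to 0.5 N m). Let go, it keeps up to 0.025.
- valve_bare: Collar of the valve without a handle: brass disc 48 mm in diameter, 12 mm high, origin at the centre of its underside on the bank's top; carries the spindle. It can be any of the five places in the row.
- valve_a: One of the four neighbouring valves: brass collar as on the bare one (48 mm in diameter, 12 mm high; origin at the centre of its underside) with its own handle, of the same size and height as the loose one, turned anywhere up to 1.25 rad clockwise; its top is 94 mm above the table. It turns at a light touch and must not be touched.
- valve_b: One of the four neighbouring valves: brass collar as on the bare one (48 mm in diameter, 12 mm high; origin at the centre of its underside) with its own handle, of the same size and height as the loose one, turned anywhere up to 1.25 rad clockwise; its top is 94 mm above the table. It turns at a light touch and must not be touched.
- valve_c: One of the four neighbouring valves: brass collar as on the bare one (48 mm in diameter, 12 mm high; origin at the centre of its underside) with its own handle, of the same size and height as the loose one, turned anywhere up to 1.25 rad clockwise; its top is 94 mm above the table. It turns at a light touch and must not be touched.
- valve_d: One of the four neighbouring valves: brass collar as on the bare one (48 mm in diameter, 12 mm high; origin at the centre of its underside) with its own handle, of the same size and height as the loose one, turned anywhere up to 1.25 rad clockwise; its top is 94 mm above the table. It turns at a light touch and must not be touched.
- bank: The valve bank: grey plate 120 (x) x 330 (y) x 30 mm high with a copper pipe along its far side; origin: centre of its underside on the table. Five valves stand in a row along its y, 58 mm apart. Fixed to the table.
- tray: Aluminium parts tray, 130 (x) x 290 (y) mm, floor 4 mm thick, walls 4 mm thick, rim 12 mm above the table; origin: centre of its underside. Fixed. The handle, round_knob and collar_ring lie in it in a row along y about 85 mm apart, in any order.
- round_knob: A bystander in the tray: plain round black knob, 38 mm in diameter, 26 mm high.
- collar_ring: A bystander in the tray: brass ring, 44 mm in diameter, 12 mm high.
- tape_roll: A bystander: roll of tape lying flat, 100 mm in diameter, 48 mm high, on the table beyond the bank and tray.
- screw_jar: A bystander: jar, 60 mm in diameter, 75 mm high, on the table beyond the bank.
There are look-alikes about, which are no part of the job. What is shaped like the handle but blue or purple is not meant.

How it is judged:
By the outcome, as a careful person would: the job done as asked, in the order asked, and still so for the second after the job is handed in, with the robot touching nothing.
It also fails if it takes over 67 s, if anything falls off the work surface, if the arm or the gripper's body presses on something with over 40 N, if the wrist force passes 120 N, or if a joint passes its speed limit or range.

### The arm

A 6-joint arm with a two-finger parallel gripper is mounted at the origin on the work surface. World frame = base frame: x ahead of the robot, y to its left, z up, the work surface at z = 0. Lengths are in m, angles in rad, forces in N, time in s.
With the tool pointing down it reaches from about 0.375 to 0.9 m from the base axis. Payload 3.1 kg.
Tool frame: the origin (TCP) lies at the centre of the arm's flange, where the gripper is bolted on; the fingertips stand robot.tip_extent ahead of it and the grasp point (between the pads) lies 164 mm ahead of it (robot.tip_extent is the distance from the TCP to the fingertips, in m); z points along the fingers, y is the line along which they close (so a half turn about z gives the same grasp; the last joint's range is limited). The gripper opens to 87 mm and grips with 3 to 60 N. Pads are 19 mm wide; open, the fingers measure 117 mm over their backs; the gripper's body (75 mm by 190 mm) begins 51 mm behind the grasp point.
Start: joints at [-1.476, 0.527, 1.433, -0, 1.181, -0.178], TCP at [0.169, -0.602, 0.405] pointing down, gripper open.
Joint ranges: [-3.08, 3.08], [-0.75, 2.2], [0.22, 2.44], [-1.43, 4.57], [0, 2.65], [-2.85, 2.85]. Speed limits (rad/s): [2.79, 2.79, 3.14, 3.14, 3.14, 3.14].

### API

Orientations are given as a unit quaternion [x, y, z, w].
In Python, from rig import get_obs, camera, hand_in, cut_out, robot gives the robot as it stands.
- The arm moves only by the tool step_arm, never from a script. Its argument "rows" is a list of rows, each a list of 6 numbers: the shift along the world's x, y, z in m, then the turn, a rotation vector about the world's x, y, z in degrees. A call has 1 to 12 rows; each row shifts and turns the commanded pose from where the row before left it; what a row does not reach is not made up. A row lasts 1/8 s, in which the tool goes at most 62.5 mm and 10.7 degrees, less where a joint would pass 70% of its speed; a pose out of reach is approached as far as the arm can. A call is refused whole if a number of a shift passes 0.0625 or a number of a turn 10.7, either way. A call with a gripper value outside its range is refused whole. "jaw" is the finger opening in m, from 0 to 0.087, set as the call begins (left out, the last holds). The fingers move at their own pace and stop on an object; "squeeze" is the grip in N (left out, the last holds). Time passes only in rows, so rows that do not move let the fingers close. It gives the time, the measured TCP pose, the force, the opening and the grip force at its end, in the units of the state.
- get_obs(): the state, without advancing time (a new reading comes with each control period).
- camera(name): name is "scene" or "side" or "wrist"; returns a dict with "pixels" (384x512x3 uint8, blue, green, red), "depth" (384x512 float32, m along the optical axis (not along the pixel's ray), 0 where there is no reading), "fov_y" (degrees; the focal length in pixels is half the picture's height over the tangent of half this angle, whatever the lens; pixels are square), "cx", "cy" (the principal point, pixels), "extrinsics" (4x4, takes a point from camera to world coordinates); the wrist camera has in their place "mount" (4x4, takes a point from camera to tool coordinates, whose origin is the TCP and whose axes are the flange's). Camera axes: x right, y up, looking along -z (the intrinsics and any distortion apply to the point x, -y, -z); pixel columns grow to the right and rows downward; lengths in m; the calibration is good to about 2 mm. A picture is of the moment at which its call begins: read the wrist's pose just before it.
- hand_in(): hands the job in; it is judged then, once.
Trained networks look in the newest picture that a camera, given by its name, has taken for a name from the list of things; names that differ only in an ending like _2 or _b are one class to them, and where a whole thing is asked for, a point or a joint stands for the part that bears it (a point fixed in the world has none). Each returns a list of dicts, best first, with "confidence" (0 to 1); they miss things now and then, are a little off and sometimes report something else, mostly with a low value. They report only what shows in the picture. A call takes as long as a camera call. They do not tell look-alikes from the thing itself.
- cut_out(label, camera): "region" (384x512 bool, what is visible of it) and "extent" ([centre column, centre row, width, height] in pixels, round what is visible of it).
The state is a dict: "time": time; "q": joint angles; "joint_velocities": joint speeds; "joint_torque": joint torques, N m; "position": TCP position; "tool_rot": TCP orientation; "ft_force": force on the tool from outside, world axes, zero at the start; "moment": the same for the moment, N m; "grip_width": finger opening in m; "grip_force": force on a finger pad.
Only numpy, scipy, OpenCV 4.12 (cv2) and the standard library are available. Lean on these libraries where they do the work, as an engineer would, in place of code of your own. Each camera call takes 0.05 s, during which the arm holds its last target. There are 200 camera calls.

## Working session

There is one attempt and no reset: what is moved stays moved. The work goes in short steps, Python scripts to look and compute and a tool call to move; the robot and the scene stay as the last step left them, time stands still between calls to the robot, and variables do not carry over. Pictures are saved under pics/ and viewed, at most 10 in all, crops included, and the job is handed in when it is done.

Besides the shell and the picture viewer there is one more tool, called after "Call:" as name(argument=value, ...), one argument or row to a line, values as JSON. step_arm: Moves the arm, as the interface text tells. Its arguments: {"type":"object","properties":{"rows":{"type":"array"},"jaw":{"type":"number"},"squeeze":{"type":"number"}},"required":["rows"]}

```bash
mkdir -p pics
cat > h.py <<'E'
import numpy as np,cv2,json
from scipy.spatial.transform import Rotation as R
from rig import get_obs,camera,hand_in,cut_out,robot
def snap(n):
    o=get_obs();c=camera(n)
    if 'extrinsics' in c: T=np.array(c['extrinsics'])
    else:
        W=np.eye(4);W[:3,:3]=R.from_quat(o['tool_rot']).as_matrix();W[:3,3]=o['position'];T=W@np.array(c['mount'])
    c['T']=T;return c
def cloud(c):
    d=c['depth'];h,w=d.shape;f=h/2/np.tan(np.radians(c['fov_y'])/2)
    u,v=np.meshgrid(np.arange(w),np.arange(h))
    P=np.stack([(u-c['cx'])/f*d,-(v-c['cy'])/f*d,-d],-1)
    return P@c['T'][:3,:3].T+c['T'][:3,3]
E
python3 - <<'E'
from h import *
o=get_obs();print(o,robot.tip_extent)
for n in['scene','side']:
    c=snap(n);cv2.imwrite(f'pics/{n}0.png',c['pixels']);P=cloud(c)
    print(n,{k:v for k,v in c.items() if k not in('pixels','depth')})
    for l in['handle','spindle_top','valve_bare','valve_a','tray','bank','round_knob','collar_ring']:
        for r in cut_out(l,n)[:6]:
            m=r['region']&(c['depth']>0);print(l,round(r['confidence'],2),np.round(r['extent']),np.round(np.median(P[m],0),3) if m.any() else None, np.round(P[m][:,2].max(),3) if m.any() else None)
E
```

```text
{'time': 0.0, 'q': array([-1.47547664e+00,  5.28460992e-01,  1.43389412e+00,  8.42740033e-06,
        1.18138433e+00, -1.78479208e-01]), 'joint_velocities': array([ 2.32923929e-03,  6.25746588e-04,  1.13760681e-03,  1.98419026e-04,
       -6.91989676e-05, -7.71636410e-04]), 'joint_torque': array([-4.09355889e-04, -4.40041995e+01, -1.76592153e+01,  6.32407120e-02,
        5.84052061e-02, -1.83475195e-04]), 'position': array([ 0.16900313, -0.60136314,  0.40377699]), 'tool_rot': array([ 9.90643545e-01,  1.36470563e-01,  4.85119188e-05, -1.07230831e-03]), 'ft_force': array([ 0.18341824,  0.72620708, -0.03935013]), 'moment': array([ 0.01614392,  0.0175243 , -0.03129437]), 'grip_force': 0.0, 'grip_width': 0.08691037840880537} 0.1822
scene {'fov_y': 54.73119634804939, 'cx': 258.55028658441165, 'cy': 190.88353079403726, 'extrinsics': array([[-0.46391968, -0.76163499,  0.45242754,  0.95727233],
       [ 0.88576429, -0.40696124,  0.22316849,  0.11906603],
       [ 0.01414754,  0.50427641,  0.8634264 ,  0.85215881],
       [ 0.        ,  0.        ,  0.        ,  1.        ]]), 'T': array([[-0.
[... 1947 characters left out ...]
] 0.052
spindle_top 0.27 [236. 156.  20.  25.] [0.515 0.088 0.06 ] 0.093
valve_a 0.66 [235. 154.  14.  21.] [0.515 0.088 0.062] 0.093
valve_a 0.62 [224. 123.   9.  20.] [0.501 0.327 0.082] 0.094
valve_a 0.6 [232. 145.  18.  17.] [0.512 0.15  0.085] 0.094
valve_a 0.46 [227. 129.  15.  20.] [0.506 0.263 0.068] 0.094
tray 0.64 [226. 263.  79. 104.] [ 0.46  -0.277  0.003] 0.056
bank 0.71 [240. 153.  66.  60.] [0.544 0.126 0.027] 0.093
round_knob 0.76 [234. 248.  20.  16.] [ 0.471 -0.253  0.027] 0.03
collar_ring 0.63 [225. 117.   9.   4.] [0.51  0.318 0.088] 0.094
collar_ring 0.46 [235. 227.  18.  14.] [ 0.486 -0.16   0.013] 0.016
collar_ring 0.4 [325. 166.  20.  31.] [ 0.749 -0.003  0.046] 0.075
```

View scene.

Run:
```python
import cv2
i=cv2.imread('pics/scene0.png');j=cv2.imread('pics/side0.png')
cv2.imwrite('pics/a.png',cv2.resize(i[70:310,120:470],None,fx=2.2,fy=2.2,interpolation=2))
cv2.imwrite('pics/b.png',cv2.resize(j[90:384,100:360],None,fx=2,fy=2,interpolation=2))
```

```text
(no output)
```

View pics/a.png

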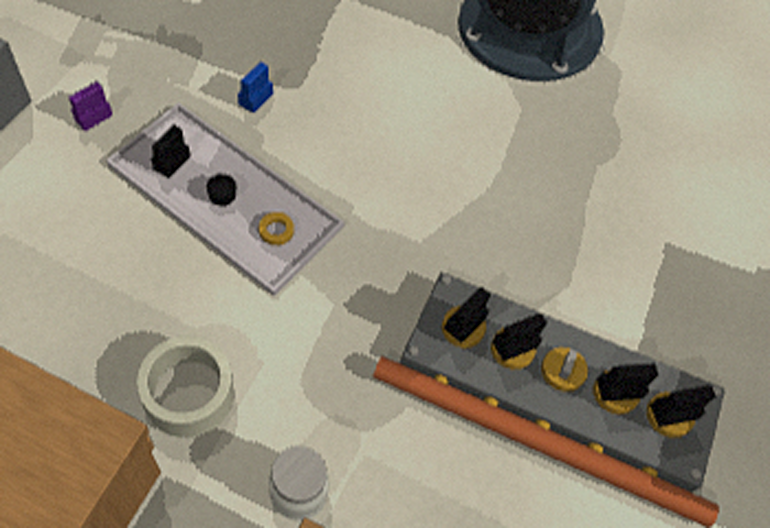

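View pics/b.png

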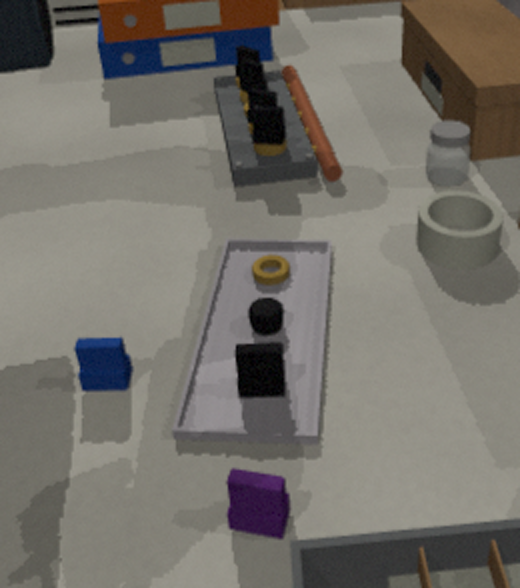

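Candidates (scene pixels): black bar in the tray (198,140) is the handle. Blue (237,108) and purple (162,117) are look-alikes. The black handles at (331,215), (358,225), (404,246) and (430,258) are on neighbouring valves. The bare spindle is at (377,235).

Call:
step_arm(
  rows=[
    [0.05,0.04,0,0,0,0],
    [0.05,0.045,0,0,0,0],
    [0.05,0.045,0,0,0,0],
    [0.05,0.045,0,0,0,0],
    [0.05,0.045,0,0,0,0],
    [0.02,0.02,0,0,0,0],
    [0,0,0,0,0,0],
    [0,0,0,0,0,0],
    [0,0,0,0,0,0],
  ],
)

```text
time: 2.02
position: [0.4228, -0.3765, 0.4047]
tool_rot: [0.991, 0.136, -0.0, 0.0]
ft_force: [0.2, -0.1, 0.4]
grip_width: 0.0867
grip_force: 0.0
```

Run:
```python
from h import *
c=snap('wrist');cv2.imwrite('pics/w1.png',c['pixels']);P=cloud(c);np.savez('w1.npz',P=P,px=c['pixels'])
o=get_obs();print(o['position'],R.from_quat(o['tool_rot']).as_matrix().round(3),c['mount'].round(3),c['fov_y'])
for l in['handle','tray','round_knob']:
  for r in cut_out(l,'wrist')[:4]:
    m=r['region']&(c['depth']>0);print(l,round(r['confidence'],2),np.round(r['extent']),np.round(np.median(P[m],0),3),P[m][:,2].max())
    if l=='handle':
        t=m&(abs(P[...,2]-.056)<.008);q=P[t][:,:2]
        if len(q)>30:print(len(q),P[t].mean(0),cv2.minAreaRect((q*1000).astype(np.float32)))
```

```text
[ 0.42282791 -0.37646669  0.40471782] [[ 0.963  0.268 -0.   ]
 [ 0.268 -0.963 -0.   ]
 [-0.     0.    -1.   ]] [[ 0.001  0.971  0.241  0.066]
 [ 1.    -0.    -0.001 -0.   ]
 [-0.001  0.241 -0.971  0.02 ]
 [ 0.     0.     0.     1.   ]] 70.00665163490905
handle 0.87 [320. 178.  37.  40.] [ 0.444 -0.457  0.041] 0.05363824152210711
392 [ 0.44227775 -0.46133913  0.05129304] ((441.653564453125, -461.8379211425781), (14.536436080932617, 42.837467193603516), 67.5736083984375)
handle 0.8 [225. 138.  32.  36.] [ 0.458 -0.329  0.054] 0.05751739330561073
439 [ 0.45881112 -0.3268777   0.05519339] ((458.25787353515625, -326.6221008300781), (14.050511360168457, 43.35755920410156), 82.05255126953125)
tray 0.86 [164. 102. 243. 201.] [ 0.475 -0.229  0.004] 0.054839172630066324
round_knob 0.58 [165. 107.  36.  28.] [ 0.473 -0.245  0.029] 0.03157030905193592
```

View pics/w1.png

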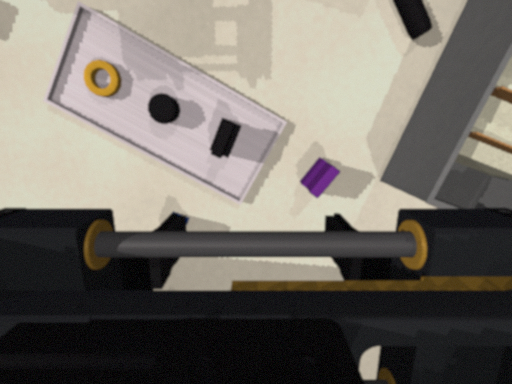

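The wrist picture shows the black handle at px (225,138) in the tray, with the purple look-alike outside it at (320,178). The handle is at (0.459, -0.327), bar axis about -8° in world. Next I look at the spindle while the gripper is empty.

Call:
step_arm(
  rows=[
    [-0.003,0.055,0,0,0,0],
    [-0.003,0.055,0,0,0,0],
    [-0.003,0.055,0,0,0,0],
    [-0.003,0.055,0,0,0,0],
    [-0.003,0.055,0,0,0,0],
    [-0.003,0.055,0,0,0,0],
    [-0.003,0.055,-0.02,0,0,0],
    [-0.003,0.055,-0.02,0,0,0],
    [-0.003,0.055,-0.02,0,0,0],
    [-0.003,0.055,-0.02,0,0,0],
    [0,0,0,0,0,0],
    [0,0,0,0,0,0],
  ],
)

```text
time: 3.72
position: [0.3939, 0.1743, 0.3249]
tool_rot: [0.991, 0.137, 0.0, 0.0]
ft_force: [-0.2, -0.4, 0.3]
grip_width: 0.0871
grip_force: 0.0
```

Run:
```python
from h import *
c=snap('wrist');cv2.imwrite('pics/w2.png',c['pixels']);P=cloud(c)
o=get_obs();print(o['position'],o['q'].round(3))
for l in['spindle_top','valve_bare','valve_a']:
  for r in cut_out(l,'wrist')[:4]:
    m=r['region']&(c['depth']>0);z0=.094 if l=='valve_a' else .058
    print(l,round(r['confidence'],2),np.round(r['extent']),np.round(np.median(P[m],0),3),P[m][:,2].max())
    t=m&(abs(P[...,2]-z0)<.007);q=P[t][:,:2]
    if len(q)>30:print('  top',len(q),P[t].mean(0),cv2.minAreaRect((q*1000).astype(np.float32)))
    t=m&(abs(P[...,2]-.042)<.005);q=P[t][:,:2]
    if l=='valve_bare' and len(q)>30:print('  collar',len(q),P[t].mean(0),cv2.minEnclosingCircle((q*1000).astype(np.float32)))
```

```text
[0.39408852 0.1737805  0.32510079] [ 0.155  0.41   1.986 -0.     0.745  1.453]
spindle_top 0.56 [248.  50.  15.  38.] [0.512 0.214 0.057] 0.05976149244615572
  top 373 [0.51305618 0.21391181 0.0573165 ] ((513.4544067382812, 214.0423126220703), (27.884798049926758, 7.978975772857666), 1.924020528793335)
valve_bare 0.62 [251.  50.  47.  59.] [0.513 0.213 0.042] 0.05976149244615572
  top 392 [0.51350052 0.21396161 0.05730612] ((513.5513305664062, 214.09080505371094), (28.07864761352539, 8.07208251953125), 1.8967273235321045)
  collar 2075 [0.51304267 0.21361737 0.04149263] ((513.608154296875, 213.9083709716797), 23.905555725097656)
valve_a 0.81 [102.  27.  98.  51.] [0.499 0.325 0.063] 0.09496207491515249
  top 344 [0.49807494 0.33413744 0.09161483] ((500.6683044433594, 317.4528503417969), (14.329541206359863, 60.1353645324707), 3.4661967754364014)
valve_a 0.72 [173.  34.  83.  67.] [0.506 0.267 0.076] 0.09605828550990264
  top 1450 [0.5098822  0.27174409 0.0928185 ] ((511.90960693359375, 271.6938781738281), (14.821523666381836, 43.300048828125), 32.09626007080078)
valve_a 0.66 [384.  77.  86.  72.] [0.516 0.105 0.072] 0.09572801736005346
  top 1371 [0.51675731 0.09964111 0.09301429] ((516.8019409179688, 98.759033203125), (14.340323448181152, 44.12972640991211), 73.09605407714844)
valve_a 0.55 [322.  63.  77.  70.] [0.512 0.158 0.064] 0.09609506994383749
  top 1334 [0.51482874 0.1566519  0.09329546] ((515.1783447265625, 156.42526245117188), (13.99501895904541, 43.86323928833008), 50.126495361328125)
```

View pics/w2.png

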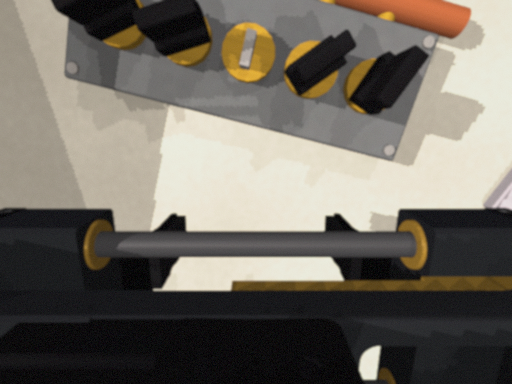

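The bare spindle is at px (248,50), world (0.5136, 0.214), with the tang along about +2°. To leave joint 6 room for the clockwise turn I need tool yaw near 180°, so I rotate while returning to the handle and look again from there.

Call:
step_arm(
  rows=[
    [0.015,-0.043,0,0,0,9],
    [0.015,-0.043,0,0,0,9],
    [0.015,-0.043,0,0,0,9],
    [0.015,-0.043,0,0,0,9],
    [0.015,-0.043,0,0,0,9],
    [0.015,-0.043,0,0,0,9],
    [0.015,-0.043,0,0,0,9],
    [0.015,-0.043,0,0,0,9],
    [0.015,-0.043,0,0,0,9],
    [0.015,-0.043,0,0,0,9],
    [0.015,-0.043,0,0,0,9],
    [0.015,-0.043,0,0,0,9],
  ],
)

```text
time: 5.42
position: [0.5728, -0.3445, 0.3252]
tool_rot: [0.471, 0.882, -0.0, 0.0]
ft_force: [0.8, 0.5, -0.5]
grip_width: 0.0873
grip_force: 0.0
```

Call:
step_arm(
  rows=[
    [0,0,0,0,0,10],
    [0,0,0,0,0,10],
    [0,0,0,0,0,10],
    [0,0,0,0,0,10],
    [0,0,0,0,0,8.4],
    [0,0,0,0,0,0],
    [0,0,0,0,0,0],
    [0,0,0,0,0,0],
  ],
)

```text
time: 6.42
position: [0.5734, -0.3417, 0.3248]
tool_rot: [0.07, 0.998, 0.0, 0.0]
ft_force: [0.2, 0.3, -0.4]
grip_width: 0.087
grip_force: 0.0
```

```bash
cat >> h.py <<'E'
def meas(labels,z0,tol=.007):
    c=snap('wrist');P=cloud(c);o=get_obs();M=R.from_quat(o['tool_rot']).as_matrix()
    print('tcp',o['position'].round(4),'yaw',np.degrees(np.arctan2(M[1,0],M[0,0])).round(2),'z',M[:,2].round(4),'q',o['q'].round(3),'F',o['ft_force'].round(1),o['moment'].round(2))
    for l in labels:
      for r in cut_out(l,'wrist')[:3]:
        m=r['region']&(c['depth']>0);t=m&(abs(P[...,2]-z0)<tol);q=P[t][:,:2]
        print(l,round(r['confidence'],2),np.round(r['extent']),np.round(np.median(P[m],0),3))
        if len(q)>30:
            b=cv2.minAreaRect((q*1000).astype(np.float32));print('  top',len(q),P[t].mean(0).round(4),b)
            a=(q-q.mean(0));_,_,V=np.linalg.svd(a,full_matrices=False);print('  pca deg',np.degrees(np.arctan(V[0,1]/V[0,0])).round(2))
    return c,P
E
python3 - <<'E'
from h import *
c,P=meas(['handle'],.056);cv2.imwrite('pics/w3.png',c['pixels'])
E
```

```text
tcp [ 0.5735 -0.3416  0.3248] yaw 172.01 z [-0.  0. -1.] q [-0.704  0.674  1.389  0.     1.079 -2.136] F [ 0.2  0.6 -0.3] [ 0.1  -0.13  0.02]
handle 0.89 [113.  66.  52.  65.] [ 0.442 -0.455  0.039]
  top 922 [ 0.4405 -0.4598  0.0514] ((440.6364440917969, -460.39361572265625), (14.87852954864502, 43.4113655090332), 68.71566772460938)
  pca deg -21.96
handle 0.65 [257.  63.  27.  64.] [ 0.458 -0.326  0.054]
  top 914 [ 0.4574 -0.3257  0.0553] ((457.657470703125, -325.50042724609375), (13.307586669921875, 43.337703704833984), 81.48158264160156)
  pca deg -8.37
```

Call:
step_arm(
  rows=[
    [-0.0385,0.0055,0,0,0,0],
    [-0.0385,0.005,0,0,0,0],
    [-0.0385,0.005,0,0,0,0],
    [0,0,-0.03,0,0,-0.3],
    [0,0,-0.03,0,0,0],
    [0,0,-0.025,0,0,0],
    [0,0,-0.015,0,0,0],
    [0,0,-0.0125,0,0,0],
    [0,0,0,0,0,0],
    [0,0,0,0,0,0],
  ],
  jaw=0.044,
)

```text
time: 7.78
position: [0.4584, -0.3261, 0.2128]
tool_rot: [0.072, 0.997, -0.0, 0.0]
ft_force: [-0.3, 0.0, 0.2]
grip_width: 0.044
grip_force: 0.0
```

Call:
step_arm(
  rows=[
    [0,0,0,0,0,0],
    [0,0,0,0,0,0],
    [0,0,0,0,0,0],
    [0,0,0,0,0,0],
    [0,0,0,0,0,0],
    [0,0,0,0,0,0],
  ],
  jaw=0,
  squeeze=30,
)

```text
time: 8.52
position: [0.4582, -0.326, 0.2124]
tool_rot: [0.072, 0.997, -0.0, 0.0]
ft_force: [-0.2, 0.5, 2.0]
grip_width: 0.0138
grip_force: 30.0
```

Call:
step_arm(
  rows=[
    [0,0,0.02,0,0,0],
    [0,0,0.05,0,0,0],
    [0,0,0.05,0,0,0],
  ],
)

```text
time: 8.9
position: [0.4579, -0.3257, 0.3328]
tool_rot: [0.072, 0.997, 0.001, -0.001]
ft_force: [0.2, -1.4, -1.4]
grip_width: 0.0139
grip_force: 30.0
```

Call:
step_arm(
  rows=[
    [0.0175,0.0545,0,0,0,1],
    [0.0175,0.0545,0,0,0,1],
    [0.0175,0.0545,0,0,0,1],
    [0.0175,0.0545,0,0,0,1],
    [0.0175,0.0545,0,0,0,1],
    [0.0175,0.0545,0,0,0,1],
    [0.0175,0.0545,0,0,0,1],
    [0.0175,0.0545,0,0,0,1],
    [0.0175,0.0545,0,0,0,1],
    [0.0175,0.0545,0,0,0,1],
    [0,0,0,0,0,0],
    [0,0,0,0,0,0],
  ],
)

```text
time: 10.4
position: [0.6325, 0.219, 0.3315]
tool_rot: [-0.016, 1.0, -0.0, -0.001]
ft_force: [0.2, 0.0, -0.9]
grip_width: 0.014
grip_force: 30.0
```

Call:
step_arm(
  rows=[
    [0,0,0,0,0,0],
    [0,0,0,0,0,0],
  ],
)

```text
time: 10.65
position: [0.6331, 0.2176, 0.3323]
tool_rot: [-0.015, 1.0, -0.0, -0.0]
ft_force: [0.4, 0.2, -0.4]
grip_width: 0.0138
grip_force: 30.0
```

Run:
```python
from h import *
c,P=meas(['spindle_top','valve_bare'],.058);cv2.imwrite('pics/w4.png',c['pixels'])
s=snap('scene');i=s['pixels'];cv2.imwrite('pics/s4.png',i)
```

```text
tcp [0.6332 0.2178 0.3324] yaw -178.32 z [-2.e-04 -1.e-04 -1.e+00] q [ 0.165  0.667  1.378 -0.     1.097 -1.435] F [ 0.7 -0.8 -1.6] [ 0.11 -0.14  0.01]
spindle_top 0.52 [257.  60.   9.  37.] [0.514 0.215 0.057]
  top 325 [0.5135 0.215  0.0574] ((513.1519775390625, 214.89109802246094), (27.96954345703125, 6.999189376831055), 1.9876717329025269)
  pca deg 1.55
valve_bare 0.9 [260.  62.  46.  56.] [0.514 0.215 0.042]
  top 332 [0.5133 0.2149 0.0574] ((513.1519775390625, 214.89109802246094), (27.96954345703125, 6.999189376831055), 1.9876717329025269)
  pca deg 1.84
valve_bare 0.61 [330.  57.  79.  71.] [0.515 0.27  0.064]
  top 721 [0.5158 0.2704 0.0622] ((511.4385070800781, 272.39337158203125), (26.092716217041016, 43.816131591796875), 31.88602066040039)
  pca deg -67.66
```

View pics/w4.png

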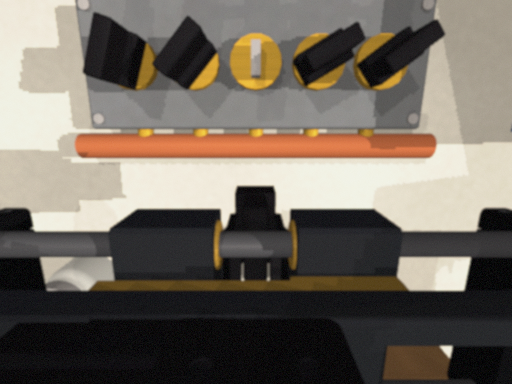

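The held handle shows at (256,205), centred between the fingers. The bare tang is at (256,60). I go above it now.

Call:
step_arm(
  rows=[
    [-0.04,-0.001,0,0,0,0.2],
    [-0.04,-0.001,0,0,0,0],
    [-0.0395,-0.0013,0,0,0,0],
    [0,0,-0.02,0,0,0],
    [0,0,-0.02,0,0,0],
    [0,0,-0.015,0,0,0],
    [0,0,0,0,0,0],
    [0,0,0,0,0,0],
    [0,0,0,0,0,0],
  ],
)

```text
time: 11.98
position: [0.514, 0.2159, 0.2779]
tool_rot: [-0.017, 1.0, 0.0, 0.001]
ft_force: [-0.3, -0.4, -0.5]
grip_width: 0.0142
grip_force: 30.0
```

```bash
cat >> h.py <<'E'
def st():
    o=get_obs();M=R.from_quat(o['tool_rot']).as_matrix()
    print('t',round(o['time'],2),'tcp',o['position'].round(4),'yaw',np.degrees(np.arctan2(M[1,0],M[0,0])).round(2),'z',M[:,2].round(4),'q6',o['q'][5].round(3),'F',o['ft_force'].round(1),'M',o['moment'].round(3),o['joint_torque'].round(2),o['grip_width'].round(4))
E
python3 - <<'E'
from h import *
st()
c=snap('side');i=c['pixels'];cv2.imwrite('pics/c5.png',cv2.resize(i[80:200,180:340],None,fx=4,fy=4,interpolation=2))
E
```

```text
Traceback (most recent call last):
  File "h.py", line 28, in st
    print('t',round(o['time'],2),'tcp',o['position'].round(4),'yaw',np.degrees(np.arctan2(M[1,0],M[0,0])).round(2),'z',M[:,2].round(4),'q6',o['q'][5].round(3),'F',o['ft_force'].round(1),'M',o['moment'].round(3),o['joint_torque'].round(2),o['grip_width'].round(4))
                                                                                                                                                                                                                                              ^^^^^^^^^^^^^^^^^^^^^
AttributeError: 'float' object has no attribute 'round'
```

```bash
sed -i "s/,o\['grip_width'\].round(4))/,round(o['grip_width'],4))/" h.py
python3 - <<'E'
from h import *
for k in range(3): st();camera('side')
E
```

```text
t 11.97 tcp [0.514  0.2159 0.2779] yaw -178.01 z [ 1.5e-03  3.0e-04 -1.0e+00] q6 -1.408 F [-0.3 -0.4 -0.5] M [ 0.121 -0.105  0.03 ] [-2.000e-02 -4.183e+01 -1.147e+01 -2.000e-02  8.000e-02 -0.000e+00] 0.0142
t 12.03 tcp [0.5139 0.2158 0.2779] yaw -178.02 z [ 1.4e-03  3.0e-04 -1.0e+00] q6 -1.408 F [-0.2 -0.4  0.1] M [ 0.101 -0.128  0.033] [-2.000e-02 -4.191e+01 -1.150e+01 -2.000e-02  8.000e-02 -0.000e+00] 0.0134
t 12.07 tcp [0.5139 0.2158 0.2778] yaw -178.01 z [ 1.3e-03  3.0e-04 -1.0e+00] q6 -1.408 F [ 0.   0.1 -0.9] M [ 0.086 -0.144  0.016] [-1.000e-02 -4.196e+01 -1.152e+01 -2.000e-02  8.000e-02 -0.000e+00] 0.0137
```

Call:
step_arm(
  rows=[
    [-0.0002,-0.0012,-0.004,0,0,0],
    [0,0,-0.004,0,0,0],
    [0,0,0,0,0,0],
    [0,0,0,0,0,0],
  ],
)

```text
time: 12.62
position: [0.5134, 0.2146, 0.2691]
tool_rot: [-0.017, 1.0, -0.0, -0.0]
ft_force: [-0.3, -0.5, 0.2]
grip_width: 0.0138
grip_force: 30.0
```

Run:
```python
from h import *
st()
```

```text
t 12.62 tcp [0.5134 0.2146 0.2691] yaw -178.01 z [-2.e-04 -0.e+00 -1.e+00] q6 -1.41 F [-0.3 -0.5  0.2] M [ 0.113 -0.112 -0.032] [-1.000e-02 -4.210e+01 -1.104e+01 -2.000e-02  9.000e-02 -0.000e+00] 0.0138
```

Right over the tang. I press down slowly, 1 mm per row.

Call:
step_arm(
  rows=[
    [0.0002,0,-0.001,0,0,0],
    [0,0,-0.001,0,0,0],
    [0,0,-0.001,0,0,0],
    [0,0,-0.001,0,0,0],
    [0,0,-0.001,0,0,0],
    [0,0,0,0,0,0],
  ],
)

```text
time: 13.38
position: [0.5136, 0.2146, 0.2641]
tool_rot: [-0.017, 1.0, -0.0, -0.0]
ft_force: [0.3, -0.8, -0.9]
grip_width: 0.0139
grip_force: 30.0
```

Call:
step_arm(
  rows=[
    [0,0,-0.001,0,0,0],
    [0,0,-0.001,0,0,0],
    [0,0,-0.001,0,0,0],
    [0,0,-0.001,0,0,0],
    [0,0,0,0,0,0],
  ],
)

```text
time: 14.0
position: [0.5136, 0.2146, 0.2601]
tool_rot: [-0.017, 1.0, -0.0, -0.0]
ft_force: [-0.3, 0.2, -0.3]
grip_width: 0.0133
grip_force: 30.0
```

Sliding on with no force. I continue to about 1.5 mm above home.

Call:
step_arm(
  rows=[
    [0,0,-0.0015,0,0,0],
    [0,0,-0.0015,0,0,0],
    [0,0,-0.0015,0,0,0],
    [0,0,-0.0015,0,0,0],
    [0,0,-0.0015,0,0,0],
    [0,0,-0.001,0,0,0],
    [0,0,0,0,0,0],
  ],
)

```text
time: 14.88
position: [0.5136, 0.2146, 0.2517]
tool_rot: [-0.017, 1.0, -0.0, -0.0]
ft_force: [0.1, -0.6, -0.9]
grip_width: 0.0138
grip_force: 30.0
```

Call:
step_arm(
  rows=[
    [0,0,-0.0005,0,0,0],
    [0,0,-0.0005,0,0,0],
    [0,0,-0.0005,0,0,0],
    [0,0,0,0,0,0],
  ],
)

```text
time: 15.38
position: [0.5137, 0.2146, 0.2504]
tool_rot: [-0.017, 1.0, 0.0, 0.0]
ft_force: [-0.9, 0.2, -0.2]
grip_width: 0.0138
grip_force: 30.0
```

Run:
```python
from h import *
st()
```

```text
t 15.38 tcp [0.5137 0.2146 0.2504] yaw -178.01 z [ 1.e-04  0.e+00 -1.e+00] q6 -1.41 F [-0.9  0.2 -0.2] M [ 0.07  -0.103 -0.053] [ 1.000e-02 -4.211e+01 -1.023e+01 -1.000e-02  1.000e-02  0.000e+00] 0.0138
```

Call:
step_arm(
  rows=[
    [0,0,-0.0005,0,0,0],
    [0,0,-0.0005,0,0,0],
    [0,0,0,0,0,0],
  ],
)

```text
time: 15.75
position: [0.5136, 0.2146, 0.2503]
tool_rot: [-0.017, 1.0, -0.0, 0.0]
ft_force: [-1.5, -0.2, 6.3]
grip_width: 0.014
grip_force: 30.0
```

Contact at exactly the home height (6 N at 0.2503). I grip harder and turn clockwise 24°, short of the earliest stop.

Call:
step_arm(
  rows=[
    [0,0,0.0003,0,0,0],
    [0,0,0,0,0,0],
    [0,0,0,0,0,-3],
    [0,0,0,0,0,-4],
    [0,0,0,0,0,-4],
    [0,0,0,0,0,-4],
    [0,0,0,0,0,-4],
    [0,0,0,0,0,-3],
    [0,0,0,0,0,-2],
    [0,0,0,0,0,0],
    [0,0,0,0,0,0],
  ],
  squeeze=55,
)

```text
time: 17.12
position: [0.5138, 0.2143, 0.2503]
tool_rot: [0.191, 0.982, -0.0, 0.0]
ft_force: [-0.6, -1.7, 6.7]
grip_width: 0.0133
grip_force: 55.0
```

Run:
```python
from h import *
for k in range(4): st();camera('side')
```

```text
t 17.12 tcp [0.5138 0.2143 0.2503] yaw 158.01 z [ 8.e-04 -6.e-04 -1.e+00] q6 -0.992 F [-0.6 -1.7  6.7] M [-0.258  0.1   -0.035] [ 7.300e-01 -3.902e+01 -9.910e+00  3.400e-01 -3.700e-01  3.000e-02] 0.0133
t 17.18 tcp [0.5139 0.2143 0.2504] yaw 158.02 z [ 9.e-04 -6.e-04 -1.e+00] q6 -0.992 F [-0.7 -2.4  5.9] M [-0.259  0.092  0.092] [ 7.300e-01 -3.902e+01 -9.910e+00  3.400e-01 -3.700e-01  3.000e-02] 0.0136
t 17.23 tcp [0.5138 0.2143 0.2504] yaw 158.02 z [ 9.e-04 -6.e-04 -1.e+00] q6 -0.992 F [-1.9 -1.7  6.7] M [-0.211  0.084  0.027] [ 7.300e-01 -3.902e+01 -9.910e+00  3.400e-01 -3.700e-01  3.000e-02] 0.0136
t 17.27 tcp [0.5138 0.2143 0.2503] yaw 158.02 z [ 9.e-04 -6.e-04 -1.e+00] q6 -0.992 F [-0.7 -2.3  6.9] M [-0.227  0.009  0.03 ] [ 7.200e-01 -3.902e+01 -9.910e+00  3.400e-01 -3.700e-01  3.000e-02] 0.0136
```

```bash
cat > m.py <<'E'
from h import *
m=[];f=[]
for k in range(4):
    o=get_obs();m.append(o['moment'][2]);f.append(o['ft_force']);camera('side')
M=R.from_quat(o['tool_rot']).as_matrix()
print('t',round(o['time'],2),'yaw',np.degrees(np.arctan2(M[1,0],M[0,0])).round(2),'Mz',np.mean(m).round(3),'F',np.mean(f,0).round(1),'tau',o['joint_torque'].round(3),o['position'].round(4))
E
python3 m.py
```

```text
t 17.48 yaw 158.02 Mz 0.048 F [-0.9 -1.8  6.7] tau [ 7.2000e-01 -3.9021e+01 -9.9070e+00  3.4200e-01 -3.7000e-01  3.2000e-02] [0.5138 0.2143 0.2503]
```

Call:
step_arm(
  rows=[
    [0,0,0,0,0,-1.5],
    [0,0,0,0,0,-1.5],
    [0,0,0,0,0,0],
    [0,0,0,0,0,0],
  ],
)

```text
time: 18.02
position: [0.5138, 0.2143, 0.2503]
tool_rot: [0.216, 0.976, -0.0, 0.0]
ft_force: [-1.2, -1.7, 6.4]
grip_width: 0.0136
grip_force: 55.0
```

```bash
python3 m.py
```

```text
t 18.18 yaw 155.02 Mz 0.052 F [-1.1 -1.8  6.6] tau [  0.738 -39.01   -9.92    0.375  -0.378   0.053] [0.5138 0.2143 0.2503]
```

Call:
step_arm(
  rows=[
    [0,0,0,0,0,-1.5],
    [0,0,0,0,0,-1.5],
    [0,0,0,0,0,0],
    [0,0,0,0,0,0],
  ],
)

```text
time: 18.73
position: [0.5138, 0.2143, 0.2503]
tool_rot: [0.242, 0.97, -0.0, 0.0]
ft_force: [-1.1, -2.3, 6.2]
grip_width: 0.0136
grip_force: 55.0
```

```bash
python3 m.py
```

```text
t 18.88 yaw 152.02 Mz 0.067 F [-1.  -2.2  6.8] tau [  0.782 -38.996  -9.934   0.396  -0.387   0.053] [0.5138 0.2143 0.2503]
```

Call:
step_arm(
  rows=[
    [0,0,0,0,0,-1.5],
    [0,0,0,0,0,-1.5],
    [0,0,0,0,0,0],
    [0,0,0,0,0,0],
  ],
)

```text
time: 19.42
position: [0.5138, 0.2143, 0.2503]
tool_rot: [0.267, 0.964, -0.0, 0.0]
ft_force: [-0.6, -2.3, 6.9]
grip_width: 0.0136
grip_force: 55.0
```

```bash
python3 m.py
```

```text
t 19.57 yaw 149.03 Mz 0.065 F [-1.4 -2.1  6.8] tau [  0.825 -38.983  -9.949   0.417  -0.397   0.053] [0.5138 0.2143 0.2503]
```

Call:
step_arm(
  rows=[
    [0,0,0,0,0,-1.5],
    [0,0,0,0,0,-1.5],
    [0,0,0,0,0,0],
    [0,0,0,0,0,0],
  ],
)

```text
time: 20.12
position: [0.5138, 0.2143, 0.2503]
tool_rot: [0.292, 0.956, -0.0, 0.0]
ft_force: [-1.5, -2.4, 6.4]
grip_width: 0.0137
grip_force: 55.0
```

```bash
python3 m.py
```

```text
t 20.27 yaw 146.03 Mz 0.054 F [-1.4 -2.6  6.4] tau [  0.864 -38.969  -9.966   0.437  -0.408   0.054] [0.5138 0.2143 0.2504]
```

Call:
step_arm(
  rows=[
    [0,0,0,0,0,-1.5],
    [0,0,0,0,0,-1.5],
    [0,0,0,0,0,0],
    [0,0,0,0,0,0],
  ],
)

```text
time: 20.82
position: [0.5138, 0.2142, 0.2503]
tool_rot: [0.317, 0.948, -0.0, 0.0]
ft_force: [-1.6, -2.5, 7.3]
grip_width: 0.0137
grip_force: 55.0
```

```bash
python3 m.py
```

```text
t 20.98 yaw 143.03 Mz 0.049 F [-1.2 -2.3  7.1] tau [  0.904 -38.956  -9.983   0.456  -0.419   0.054] [0.5138 0.2142 0.2503]
```

Call:
step_arm(
  rows=[
    [0,0,0,0,0,-1.5],
    [0,0,0,0,0,-1.5],
    [0,0,0,0,0,0],
    [0,0,0,0,0,0],
  ],
)

```text
time: 21.52
position: [0.5138, 0.2143, 0.2503]
tool_rot: [0.342, 0.94, -0.0, 0.0]
ft_force: [-0.2, -1.3, 7.4]
grip_width: 0.0132
grip_force: 55.0
```

```bash
python3 m.py
```

```text
t 21.68 yaw 140.03 Mz 0.022 F [-0.8 -2.1  7.3] tau [  0.94  -38.941 -10.003   0.474  -0.431   0.054] [0.5138 0.2142 0.2503]
```

Call:
step_arm(
  rows=[
    [0,0,0,0,0,-1.5],
    [0,0,0,0,0,-1.5],
    [0,0,0,0,0,0],
    [0,0,0,0,0,0],
  ],
)

```text
time: 22.22
position: [0.5138, 0.2142, 0.2503]
tool_rot: [0.366, 0.931, -0.0, 0.0]
ft_force: [-1.9, -2.6, 6.6]
grip_width: 0.0134
grip_force: 55.0
```

```bash
python3 m.py
```

```text
t 22.38 yaw 137.03 Mz 0.051 F [-1.4 -2.6  6.9] tau [  0.975 -38.925 -10.023   0.492  -0.444   0.054] [0.5138 0.2142 0.2503]
```

Call:
step_arm(
  rows=[
    [0,0,0,0,0,-1.5],
    [0,0,0,0,0,-1.5],
    [0,0,0,0,0,0],
    [0,0,0,0,0,0],
  ],
)

```text
time: 22.92
position: [0.5138, 0.2142, 0.2503]
tool_rot: [0.39, 0.921, -0.0, 0.0]
ft_force: [-1.1, -2.1, 7.0]
grip_width: 0.0135
grip_force: 55.0
```

```bash
python3 m.py
```

```text
t 23.07 yaw 134.03 Mz 0.071 F [-0.9 -2.4  6.9] tau [  1.008 -38.91  -10.044   0.509  -0.457   0.054] [0.5138 0.2142 0.2503]
```

Call:
step_arm(
  rows=[
    [0,0,0,0,0,-1.5],
    [0,0,0,0,0,-1.5],
    [0,0,0,0,0,0],
    [0,0,0,0,0,0],
  ],
)

```text
time: 23.62
position: [0.5138, 0.2142, 0.2503]
tool_rot: [0.414, 0.91, -0.0, 0.0]
ft_force: [-1.1, -2.8, 7.0]
grip_width: 0.0135
grip_force: 55.0
```

```bash
python3 m.py
```

```text
t 23.77 yaw 131.03 Mz 0.063 F [-1.9 -2.6  6.9] tau [  1.039 -38.892 -10.066   0.525  -0.471   0.055] [0.5138 0.2142 0.2503]
```

Call:
step_arm(
  rows=[
    [0,0,0,0,0,-1.5],
    [0,0,0,0,0,-1.5],
    [0,0,0,0,0,0],
    [0,0,0,0,0,0],
  ],
)

```text
time: 24.32
position: [0.5137, 0.2142, 0.2504]
tool_rot: [0.438, 0.899, -0.0, 0.001]
ft_force: [-1.1, -2.4, 7.2]
grip_width: 0.0134
grip_force: 55.0
```

```bash
python3 m.py
```

```text
t 24.48 yaw 128.07 Mz 0.158 F [-1.3 -2.3  6.8] tau [  0.949 -38.875 -10.087   0.618  -0.485   0.168] [0.5137 0.2142 0.2504]
```

The stop is felt (0.16 N m). About 1.5° more should reach roughly 0.26 N m.

Call:
step_arm(
  rows=[
    [0,0,0,0,0,-0.7],
    [0,0,0,0,0,-0.7],
    [0,0,0,0,0,0],
    [0,0,0,0,0,0],
  ],
)

```text
time: 25.02
position: [0.5137, 0.2142, 0.2503]
tool_rot: [0.449, 0.894, -0.0, 0.001]
ft_force: [-1.9, -2.4, 6.9]
grip_width: 0.0134
grip_force: 55.0
```

```bash
python3 m.py
```

```text
t 25.18 yaw 126.7 Mz 0.262 F [-1.5 -2.2  7.4] tau [  0.835 -38.869 -10.095   0.684  -0.491   0.267] [0.5137 0.2142 0.2503]
```

Snug at 0.265 N m. I let go with a small opening and rise straight up.

Call:
step_arm(
  rows=[
    [0,0,0,0,0,0],
    [0,0,0,0,0,0],
    [0,0,0,0,0,0],
    [0,0,0,0,0,0],
    [0,0,0,0,0,0],
  ],
  jaw=0.026,
)

```text
time: 25.85
position: [0.5136, 0.2146, 0.2494]
tool_rot: [0.449, 0.893, -0.0, -0.0]
ft_force: [-0.2, 0.7, -0.6]
grip_width: 0.0262
grip_force: 0.0
```

Call:
step_arm(
  rows=[
    [0,0,0.005,0,0,0],
    [0,0,0.01,0,0,0],
    [0,0,0.02,0,0,0],
    [0,0,0.03,0,0,0],
    [0,0,0.04,0,0,0],
    [0.06,-0.05,0,0,0,0],
    [0.06,-0.05,0,0,0,0],
    [0,0,0,0,0,0],
    [0,0,0,0,0,0],
  ],
)

```text
time: 26.98
position: [0.6091, 0.1344, 0.3546]
tool_rot: [0.45, 0.893, -0.0, -0.001]
ft_force: [-0.5, 0.2, 0.3]
grip_width: 0.0257
grip_force: 0.0
```

Run:
```python
from h import *
st()
c,P=meas(['valve_a','handle'],.094);cv2.imwrite('pics/w6.png',c['pixels'])
s=snap('scene')['pixels'];cv2.imwrite('pics/c6.png',np.hstack([cv2.resize(c['pixels'],(400,300)),cv2.resize(s[170:300,280:460],(400,300))]))
```

```text
t 26.98 tcp [0.6091 0.1344 0.3546] yaw 126.54 z [-1.4e-03  4.0e-04 -1.0e+00] q6 -0.6 F [-0.5  0.2  0.3] M [ 0.075 -0.103 -0.019] [-9.900e-01 -4.475e+01 -1.678e+01 -1.000e-02 -1.000e-02 -0.000e+00] 0.0257
tcp [0.6086 0.135  0.3545] yaw 126.6 z [-1.8e-03  3.0e-04 -1.0e+00] q [ 0.039  0.583  1.485  0.     1.075 -0.6  ] F [0.4 0.9 0.1] [-0.03 -0.16  0.05]
valve_a 0.87 [158. 164.  63.  56.] [0.52  0.106 0.074]
  top 843 [0.517  0.1005 0.0929] ((517.2564697265625, 99.58433532714844), (14.390155792236328, 43.785587310791016), 73.6323471069336)
  pca deg -17.1
valve_a 0.65 [194. 113.  56.  57.] [0.52  0.162 0.078]
  top 919 [0.5156 0.1576 0.0931] ((515.3426513671875, 156.69517517089844), (14.639300346374512, 43.36695861816406), 50.23860168457031)
  pca deg -40.0
valve_a 0.6 [260.  21.  50.  42.] [0.522 0.259 0.061]
  top 334 [0.5209 0.2583 0.0927] ((520.4993896484375, 258.8585510253906), (14.041411399841309, 12.05877685546875), 35.537513732910156)
  pca deg 45.23
handle 0.95 [225.  54.  31.  67.] [0.516 0.215 0.092]
  top 1041 [0.5138 0.215  0.0932] ((513.5064697265625, 214.71743774414062), (14.273412704467773, 43.84186553955078), 38.54513931274414)
  pca deg -51.3
```

View pics/c6.png

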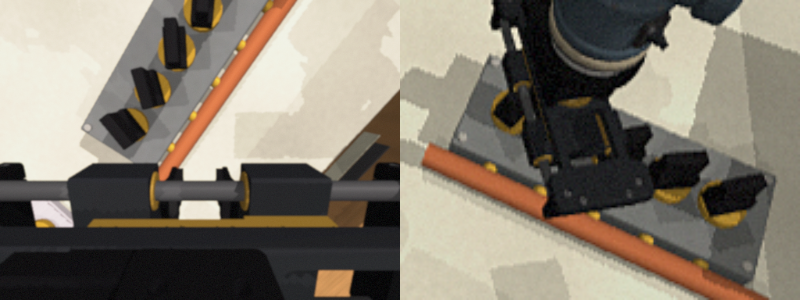

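The handle is seated at (0.5135, 0.2147) with its top level with its neighbours' handles. The two neighbours fully in view read as before (-17° and -40°), and the gripper is clear of everything. Handing in.

```bash
python3 -c "
from rig import hand_in
print(hand_in())"
```

```text
the job is handed in; nothing more can be done
None
```

The black bar handle is fully home on the bare spindle, turned clockwise to about 0.265 N m and released; the job was handed in at about 27 s and no verdict came back.

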